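Fetch the rear turner from a crowded hook

TASK

The green serving turner hangs at the back of the crowded hook: first move the red and the blue turner, in front of it, over to the spare hook of the same stand so that both hang there, then take the green one off and stand it blade down, fully home, in the middle slot of the grey caddy. The spare hook's height has been changed and is not known exactly, so feel for it, work gently (no hard push or knock on stand, turners or caddy) and leave everything else on the desk alone.

Things in the scene. Friction and masses are not known exactly. Their poses are not given: they have to be found in the camera images.
- rack: fixed stand with two steel hooks pointing to its -x (towards the robot). Origin on the desk, mid-stand; y left, z up; yawed up to 0.25 rad. White base 190 x 270 x 14 mm. Each hook: level round bar, 8 mm diameter, along x from its post (x = +70 mm; no post rises above its bar) to x = -55, where it turns up into a lip ending at x = -63. Pushes over 25 N on it are too hard
- crowded_mid (a point): on the centre line of the crowded (left, +y) hook's bar, at the stand's x = 0, 200 mm above the desk; stand's axes. The lip's top is 10 mm above the bar's centre line: an eye passes over it with its centre 1 mm below to 8 mm above that line, best 3.5 mm above. To unhook: lift by 12 mm, then draw out to -x; to hang: the reverse. Keep 30 mm or more between turners
- spare_mid (a point): nominal middle of the empty spare (right, -y) hook's bar, at the stand's x = 0, 200 mm above the desk. It does NOT follow the hook: the hook telescopes in its post and its bar is truly 18 mm below to 18 mm above this point (level, same x, y); the height is not reported. Feel for it, e.g. by lowering closed fingers slowly on the bar. It is sprung: it gives 1 mm per 2.5 N up or down
- red_eye (a point): red turner (all three are alike): centre of the eye, the window in its head that the hook passes through. Head 40 mm wide (y), 8 mm thick (x, along the hook), straight sides from 23 mm below to 11 mm above this point: grip it here by the sides, from above. Opening 24 mm wide, floor 12 mm below this point, roof an upturned V peaking 13 mm above it; head's top 23 mm above
- blue_eye (a point): centre of the blue turner's eye. Red and blue are the front two, in either order, about 32 mm apart along the hook. A hung turner rests with its eye's centre 9 mm below the bar's centre line
- green_eye (a point): centre of the eye of the green turner, the rear one, about 30 mm in front of the crowded hook's post
- red: red turner, plastic handle and steel blade, flat faces along the hook, 105 to 190 g; origin mid-way along the blade's lower edge, 137 mm below the eye; z up to the eye. Stem 18 mm wide, blade 56 mm wide (y), 60 mm high, 5 mm thick
- blue: blue turner, as the red one; origin mid-way along the blade's lower edge
- green: green turner, as the red one; origin mid-way along the blade's lower edge
- caddy: fixed grey open-topped caddy, 92 (x) x 80 (y) x 85 mm high, 5 mm walls and floor; two walls across x leave three slots, each 24 mm (x) by 70 mm (y). Origin under its centre on the desk; yawed up to 0.4 rad; it stands left or right of the stand. Pushes over 25 N are too hard
- caddy_slot (a point): top centre of the black sprung rubber pad that floors the middle slot, 14 mm above the desk and 71 mm below the slot's mouth, caddy's axes; the pad gives 1 mm per 2.5 N. A turner stands in it with the blade's width along the caddy's y (either way round), its eye 137 mm above this point
- mug: blue mug, 72 mm wide, 85 mm high, on the other side of the stand from the caddy; leave it alone; origin under its centre
- bottle: water bottle, 62 mm wide, 190 mm high; leave it alone; origin under its centre
- kit_teal: white box with a blue band, 100 x 170 x 50 mm; leave it alone; origin under its centre
- kit_orange: white box with an orange band, 100 x 170 x 50 mm; leave it alone; origin under its centre
Things that resemble listed ones, but are neither listed nor needed, are in the scene too. Leave any orange look-alike of the green alone.

How it is judged (in metres and radians):
On the way:
1. the red and the blue turner both hang, let go, on the spare hook while the green one still hangs on the crowded hook (x of red_eye in the frame of rack between -0.055 and 0.062 m and y of red_eye in the frame of rack between -0.105 and -0.065 m and z of red_eye in the frame of rack between 0.155 and 0.23 m and contact force between each of red, blue, green and rack above 0.3 N and contact force between each of red, blue and the fingers below 0.1 N and x of blue_eye in the frame of rack between -0.055 and 0.062 m and y of blue_eye in the frame of rack between -0.105 and -0.065 m and z of blue_eye in the frame of rack between 0.155 and 0.23 m and distance between green_eye and crowded_mid below 0.075 m), for 0.2 s.
At the end, for the whole second after the job is handed in: Red and blue hang free on the spare hook (eye within 20 mm sideways of the bar, between post and lip, bearing on it); green stands blade down on the pad of the caddy's middle slot (eye 128 to 142 mm above it, leaning under 0.3 rad); all released, at rest (under 0.05 m/s) (x of red_eye in the frame of rack between -0.055 and 0.062 m and y of red_eye in the frame of rack between -0.105 and -0.065 m and z of red_eye in the frame of rack between 0.155 and 0.23 m and contact force between each of red, blue and rack above 0.3 N and contact force between each of red, blue, green and the fingers below 0.1 N and x of blue_eye in the frame of rack between -0.055 and 0.062 m and y of blue_eye in the frame of rack between -0.105 and -0.065 m and z of blue_eye in the frame of rack between 0.155 and 0.23 m and x of green_eye in the frame of caddy_slot between -0.025 and 0.025 m and y of green_eye in the frame of caddy_slot between -0.025 and 0.025 m and z of green_eye in the frame of caddy_slot between 0.128 and 0.142 m and x of green in the frame of caddy_slot between -0.012 and 0.012 m and angle between green's own z axis and vertical below 0.3 rad and linear speed of each of red, blue, green below 0.05 m/s); the robot touches nothing.
It fails at once if a turner is pressed or knocked against the stand with more than 25 N (contact force between any of red, blue, green and rack above 25 N).
It fails at once if the robot presses on the stand with more than 25 N (contact force between any of the arm, the fingers and rack above 25 N).
It fails at once if the green turner is rammed into the caddy with more than 25 N (contact force between green and caddy above 25 N).
It fails at once if mug, bottle or a box is moved by more than 20 mm (distance of any of mug, bottle, kit_teal, kit_orange from where it was at the start of the episode above 0.02 m).
It also fails if it takes over 72 s, if anything falls off the work surface, if the arm or the gripper's body presses on something with over 40 N, if the wrist force passes 120 N, or if a joint passes its speed limit or range.

ROBOT

A 7-joint arm with a two-finger parallel gripper is mounted at the origin on the work surface. World frame = base frame: x ahead of the robot, y to its left, z up, the work surface at z = 0. Lengths are in m, angles in degrees, forces in N, time in s.
With the tool pointing down it reaches from about 0.425 to 0.875 m from the base axis. Payload 8.4 kg.
Tool frame: the origin (TCP) lies at the very end of the fingers, on their centre line; the grasp point (between the pads) lies tcp_to_grasp behind it (tcp_to_grasp is the distance from the TCP to the grasp point, in m); x points along the fingers, y is the direction in which the jaws open and shut, and the axes are right-handed (so a half turn about x gives the same grasp; the last joint's range is limited). The gripper opens to 87 mm and grips with 3 to 60 N. Pads are 19 mm wide; open, the fingers measure 117 mm over their backs; the gripper's body (75 mm by 190 mm) begins 51 mm behind the grasp point.
Start: joints at [66.967, 19.091, 2.286, 83.961, -0.768, 76.965, -3.352], TCP at [0.194, -0.62, 0.223] pointing down, gripper open.
Joint ranges: [-147.57, 147.57], [-21.85, 119.76], [-74.77, 79.35], [14.55, 137.4], [-85.83, 265.84], [4.83, 119.75], [-152.11, 152.11]. Speed limits (degrees/s): [127.2, 127.2, 159.86, 159.86, 180, 180, 180].

INTERFACE

Orientations are given as a 3x3 rotation matrix whose columns are the frame's x, y, z axes.
In Python, from rig import state, read_camera, finish_job, tcp_to_grasp gives the robot as it stands.
- The arm moves only by the shell command python3 -m creep 'ROWS' [FORCE]. ROWS is a JSON object of lists of equal length, an entry for each row: "hand": the closure, from 0 (fully open) to 1 (shut); "slide": the shift along the world's x, y, z in m, a list of three; "spin": the turn about the world's z in rad. A call has 1 to 5 rows; each row is the pose to reach, as a shift and turn from the pose commanded when the call began; what a row does not reach only later rows make up. A row lasts 1/10 s, in which the tool goes at most 50 mm and 8.59 degrees, less where a joint would pass 70% of its speed; a pose out of reach is approached as far as the arm can. A call with a gripper value outside its range is refused whole. The fingers move at their own pace and stop on an object; FORCE is the grip in N (left out, the last holds). Time passes only in rows, so rows that repeat a pose let the fingers close. It gives the time, the measured TCP pose, the force and the opening at its end, in the units of the state.
- state(): the state, without advancing time (a new reading comes with each control period).
- read_camera(name): name is "side" or "top"; returns a dict with "img" (480x640x3 uint8, red, green, blue), "range_z" (480x640 float32, m along the optical axis (not along the pixel's ray), 0 where there is no reading), "camera_matrix" (3x3 intrinsics, pixels), "k1" (the pictures are not rectified: a ray, as slopes to the right and down, at radius r is drawn at 1 + k1 r^2 times it, then the intrinsics apply), "T" (4x4, takes a point from camera to world coordinates). Camera axes: x right, y down, z forward; pixel columns grow to the right and rows downward; lengths in m; the calibration is good to about 2 mm. A picture is of the moment at which its call begins.
- finish_job(): hands the job in, once; it reports no verdict.
The state is a dict: "t": time; "qpos": joint angles; "qvel": joint speeds; "joint_efforts": joint torques, N m; "tool_pos": TCP position; "eef_rot": TCP orientation; "ft_force": force on the tool from outside, world axes, zero at the start; "ft_torque": the same for the moment, N m; "gripper_width": finger opening in m.
Only numpy, scipy, OpenCV 4.12 (cv2) and the standard library are available. Lean on these libraries where they do the work, as an engineer would, in place of code of your own. Each camera call takes 0.05 s, during which the arm holds its last target. There are 200 camera calls.

## Working session

There is one attempt and no reset: what is moved stays moved. The work goes in short steps, Python scripts to look and compute and a shell command to move; the robot and the scene stay as the last step left them, time stands still between calls to the robot, and variables do not carry over. Pictures are saved under pics/ and viewed, about 8 in all and at most 12, crops included, and the job is handed in when it is done.

```bash
ls; mkdir -p pics
cat > h.py <<'E'
import numpy as np, cv2
from rig import state, read_camera, finish_job, tcp_to_grasp
def pts(c):
    """world point of every pixel (480,640,3)"""
    K=c["camera_matrix"];v,u=np.mgrid[0:480,0:640].astype(float)
    p=cv2.undistortPoints(np.stack([u,v],-1).reshape(-1,1,2),K,np.array([c["k1"],0,0,0.]))[:,0]
    z=c["range_z"].reshape(-1,1)
    P=np.hstack([p*z,z])@c["T"][:3,:3].T+c["T"][:3,3]
    P[z[:,0]==0]=np.nan
    return P.reshape(480,640,3)
E
python3 - <<'E'
from h import *
s=state();print(s,tcp_to_grasp)
for n in("side","top"):
    c=read_camera(n);cv2.imwrite(f"pics/{n}0.png",c["img"][...,::-1]);np.save(n+"0.npy",c,allow_pickle=True)
    print(n,c["camera_matrix"],c["k1"],c["T"])
E
```

```text
pics
{'t': 0.0, 'qpos': array([66.96811713, 19.1320947 ,  2.28416917, 84.01052462, -0.76860963,
       76.96376444, -3.35343499]), 'qvel': array([-0.09033318,  0.07695286,  0.02226603, -0.10711155,  0.09349847,
       -0.01024824, -0.04586716]), 'joint_efforts': array([-1.12755555e-03, -6.56338978e+01,  1.33495588e+00, -4.03811646e+01,
       -5.98012330e-02,  4.47124382e-02,  1.10454753e-04]), 'tool_pos': array([ 0.19366143, -0.62000289,  0.22165992]), 'eef_rot': array([[-5.61145259e-04,  2.98136648e-01, -9.54523035e-01],
       [ 1.48854013e-03, -9.54521879e-01, -2.98137162e-01],
       [-9.99998735e-01, -1.58814410e-03,  9.18370610e-05]]), 'ft_force': array([ 0.01321602, -0.63623361, -0.7171517 ]), 'ft_torque': array([-0.01995504, -0.03342751,  0.0233641 ]), 'gripper_width': 0.08719090912500334} 0.0187
side [[495.59762373   0.         314.22496888]
 [  0.         495.59762373 237.63392573]
 [  0.           0.           1.        ]] -0.03478752971419164 [[ 0.83990929 -0.35345528  0.41185162 -0.02779021]
 [-0.54272509 -0.54890862  0.63572699 -0.85497181]
 [ 0.00136785 -0.75747521 -0.65286249  1.0187307 ]
 [ 0.          0.          0.          1.        ]]
top [[469.96454128   0.         329.36896489]
 [  0.         469.96454128 230.08216347]
 [  0.           0.           1.        ]] -0.10212621725000923 [[-1.42541904e-02 -9.94611522e-01  1.02687578e-01  3.93775695e-01]
 [-9.99897138e-01  1.40154061e-02 -3.04652066e-03  1.90208885e-03]
 [ 1.59089644e-03 -1.02720441e-01 -9.94708993e-01  1.68812724e+00]
 [ 0.00000000e+00  0.00000000e+00  0.00000000e+00  1.00000000e+00]]
```

View pics/side0.png

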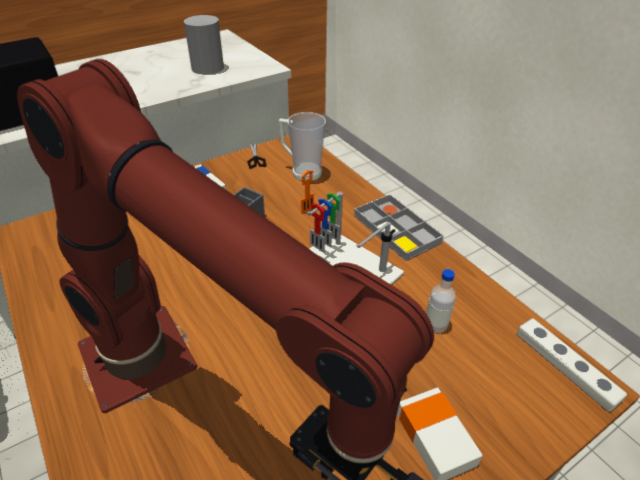

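View pics/top0.png

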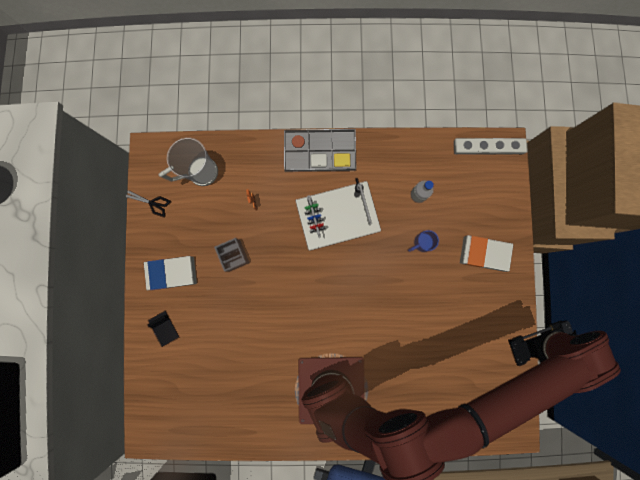

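Side view: stand at about (355,255), with turners red (318,215), blue (327,208) and green (336,207). An orange look-alike stands at (307,190), apart from the stand. Top view: stand base (338,215), turners (312,205–230), empty hook (363,203), caddy (232,254), mug (426,241), bottle (424,190). Green at the rear of the rack fits the description, and orange is the look-alike. Next I'll measure and confirm with a crop.

```bash
cat > m.py <<'E'
from h import *
def load(n): return np.load(n+"0.npy",allow_pickle=True).item()
def cast(c,uv,z):
    p=cv2.undistortPoints(np.array(uv,float).reshape(-1,1,2),c["camera_matrix"],np.array([c["k1"],0,0,0.]))[:,0]
    d=np.c_[p,np.ones(len(p))]@c["T"][:3,:3].T;o=c["T"][:3,3]
    return o+d*((np.reshape(z,-1)-o[2])/d[:,2])[:,None]
def hsvmask(img,col):
    h=cv2.cvtColor(img,cv2.COLOR_RGB2HSV);H,S,V=h[...,0],h[...,1]>140,h[...,2]>50
    return {"red":((H<5)|(H>175)),"blue":(H>105)&(H<125),"green":(H>45)&(H<85)}[col]&S&V
E
python3 - <<'E'
from m import *
c=load("top");P=pts(c);g=c["img"].astype(int)
w=((g.min(2)>170)&(abs(P[...,2]-.014)<.012)).astype(np.uint8);w[:150]=0;w[:,:290]=0;w[:,390:]=0;w[255:]=0
w=cv2.morphologyEx(w,cv2.MORPH_OPEN,np.ones((3,3)))
k=max(cv2.findContours(w,0,2)[0],key=cv2.contourArea)
q=cast(c,k.reshape(-1,2),.014)
r=cv2.minAreaRect((q[:,:2]*1000).astype(np.float32));print("base",r)
b=P[235:275,212:255];m=(b[...,2]>.075)&(b[...,2]<.1)
mm=m.astype(np.uint8);vv,uu=np.nonzero(m);q=cast(c,np.c_[uu+212,vv+235],.085)
print("caddy",cv2.minAreaRect((q[:,:2]*1000).astype(np.float32)),np.nanmedian(b[...,2][m]),m.sum())
for n in("top","side"):
    c=load(n);P=pts(c)
    for col in("red","blue","green"):
        m=hsvmask(c["img"],col);sub=np.zeros_like(m)
        if n=="top": sub[190:245,295:335]=1
        else: sub[180:255,305:350]=1
        m&=sub;Q=P[m];Q=Q[np.isfinite(Q[:,0])]
        print(n,col,m.sum(),"pix",np.argwhere(m).mean(0)[::-1].round(1),"med",np.median(Q,0).round(3),"zmax",np.percentile(Q[:,2],[5,50,97]).round(3),"tops",Q[Q[:,2]>np.percentile(Q[:,2],97)-.02].mean(0).round(3))
    r={"top":(175,255,280,400),"side":(160,290,280,420)}[n]
    cr=cv2.resize(c["img"][r[0]:r[1],r[2]:r[3]],None,fx=5 if n=="top" else 4,fy=5 if n=="top" else 4,interpolation=2)
    cr=cr[...,::-1];cv2.imwrite(f"pics/c_{n}.png",cr)
c=load("top");P=pts(c)
for n,(v,u) in {"mug":(241,428),"bottle":(187,428)}.items(): print(n,P[v,u])
E
```

```text
base ((620.85205078125, -33.44483947753906), (183.29156494140625, 263.0327453613281), 14.332776069641113)
caddy ((482.2510986328125, 339.4208984375), (91.20650482177734, 79.3822250366211), 22.499608993530273) 0.08310823484470431 178
top red 34 pix [316.2 226.1] med [0.56  0.041 0.207] zmax [0.177 0.207 0.215] tops [0.561 0.039 0.207]
top blue 30 pix [313.8 216.9] med [0.589 0.047 0.208] zmax [0.178 0.208 0.215] tops [0.59  0.047 0.209]
top green 21 pix [311.3 206.3] med [0.624 0.053 0.209] zmax [0.2   0.209 0.214] tops [0.623 0.054 0.209]
side red 220 pix [315.9 222.7] med [0.559 0.034 0.179] zmax [0.122 0.179 0.659] tops [ 0.181 -0.52   0.658]
side blue 139 pix [325.3 213.2] med [0.59  0.041 0.173] zmax [0.12  0.173 0.21 ] tops [0.59  0.045 0.204]
side green 147 pix [333.5 206.9] med [0.624 0.052 0.176] zmax [0.123 0.176 0.212] tops [0.624 0.052 0.204]
mug [ 0.52314738 -0.35935894  0.00178416]
bottle [ 0.68524581 -0.32608686  0.18791522]
```

View pics/c_top.png

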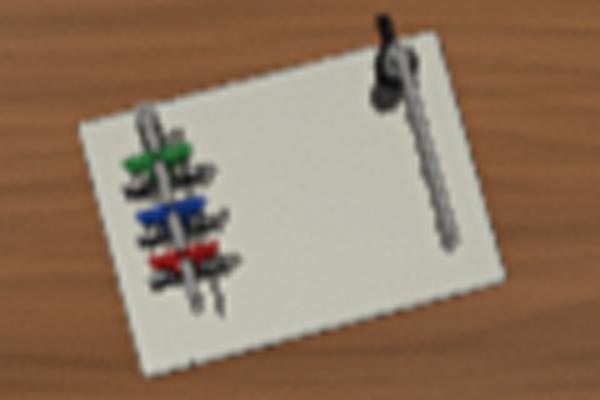

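View pics/c_side.png

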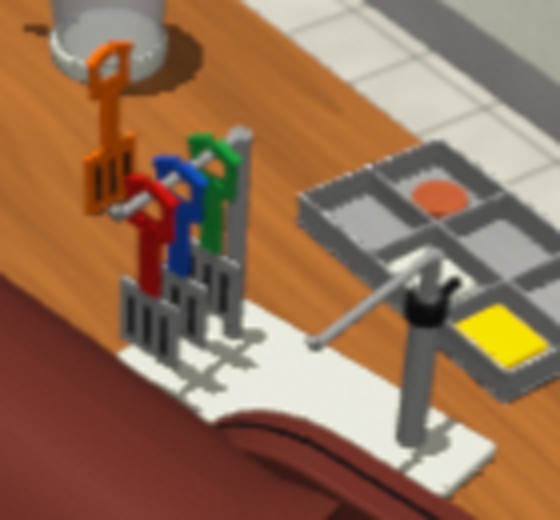

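Red is at the front (crop 150,200), then blue (182,185), then green (212,165) nearest the post. Orange at (110,80) stands off the stand, so it is the decoy. The numbers agree: base centre (0.621,-0.033), yaw 14.3°, and the turners lie at stand x = -41, -10 and +23 mm on the bar line. I'll move above the spare hook with closed fingers.

```bash
python3 - <<'E'
from m import *
R=np.array([[.969,-.2475],[.2475,.969]]);o=np.array([.621,-.0334])
for n in("top","side"):
    P=pts(load(n));q=(P[...,:2]-o)@R
    for y0 in(-.085,.085):
        m=(abs(q[...,1]-y0)<.012)&(q[...,0]>-.05)&(q[...,0]<.05)&(P[...,2]>.165)&(P[...,2]<.235)
        if m.sum(): print(n,y0,m.sum(),"z",np.percentile(P[...,2][m],[10,50,90]).round(4),"y",np.median(q[...,1][m]).round(4))
E
python3 -m creep '{"hand":[1,1,1,1,1],"slide":[[0,0,0.04],[0.02,0.022,0.06],[0.05,0.056,0.07],[0.08,0.09,0.07],[0.11,0.123,0.07]],"spin":[-0.053,-0.053,-0.053,-0.053,-0.053]}' 10
python3 -m creep '{"hand":[1,1,1,1,1],"slide":[[0.03,0.034,0],[0.06,0.068,0],[0.09,0.102,0],[0.12,0.136,0],[0.15,0.17,0]],"spin":[0,0,0,0,0]}'
python3 -m creep '{"hand":[1,1,1,1,1],"slide":[[0.03,0.034,0],[0.06,0.068,0],[0.09,0.102,0],[0.12,0.136,0],[0.15,0.17,0]],"spin":[0,0,0,0,0]}'
```

```text
top -0.085 78 z [0.1852 0.189  0.1931] y -0.0849
top 0.085 146 z [0.1786 0.205  0.2122] y 0.0848
side -0.085 99 z [0.1832 0.1888 0.1914] y -0.0862
side 0.085 234 z [0.1719 0.2021 0.2108] y 0.0834
t: 0.6
tool_pos: [0.3047, -0.496, 0.2927]
eef_rot: [[0.0, 0.247, -0.969], [-0.0, -0.969, -0.247], [-1.0, 0.0, -0.0]]
ft_force: [1.0, -0.9, 1.0]
gripper_width: 0.0549
t: 1.1
tool_pos: [0.4546, -0.3258, 0.2923]
eef_rot: [[-0.0, 0.247, -0.969], [0.0, -0.969, -0.247], [-1.0, -0.0, 0.0]]
ft_force: [0.6, -0.7, -0.1]
gripper_width: 0.015
t: 1.6
tool_pos: [0.6046, -0.156, 0.2923]
eef_rot: [[-0.0, 0.247, -0.969], [0.0, -0.969, -0.247], [-1.0, -0.0, 0.0]]
ft_force: [0.0, -0.6, 0.1]
gripper_width: 0.0002
```

```bash
python3 -m creep '{"hand":[1,1,1,1,1],"slide":[[0.019,0.02,-0.02],[0.0374,0.0405,-0.04],[0.0374,0.0405,-0.06],[0.0374,0.0405,-0.08],[0.0374,0.0405,-0.087]],"spin":[0,0,0,0,0]}'
python3 -m creep '{"hand":[1,1,1,1],"slide":[[0,0,-0.003],[0,0,-0.006],[0,0,-0.008],[0,0,-0.008]],"spin":[0,0,0,0]}'
python3 -m creep '{"hand":[1,1],"slide":[[0,0,-0.002],[0,0,-0.002]],"spin":[0,0]}'
```

```text
t: 2.1
tool_pos: [0.64, -0.1167, 0.2027]
eef_rot: [[-0.004, 0.248, -0.969], [0.001, -0.969, -0.248], [-1.0, -0.002, 0.004]]
ft_force: [-0.0, 0.0, -0.1]
gripper_width: 0.0001
t: 2.5
tool_pos: [0.6414, -0.1171, 0.1981]
eef_rot: [[0.001, 0.247, -0.969], [-0.0, -0.969, -0.247], [-1.0, 0.0, -0.001]]
ft_force: [-0.3, -0.1, -0.3]
gripper_width: 0.0006
t: 2.7
tool_pos: [0.6412, -0.117, 0.1956]
eef_rot: [[0.0, 0.247, -0.969], [-0.0, -0.969, -0.247], [-1.0, 0.0, -0.0]]
ft_force: [0.1, 0.7, -0.0]
gripper_width: 0.0001
```

```bash
for i in 1 2 ; do python3 -m creep '{"hand":[1,1],"slide":[[0,0,-0.002],[0,0,-0.002]],"spin":[0,0]}' | egrep 'tool|force'; done
```

```text
tool_pos: [0.6411, -0.1169, 0.1933]
ft_force: [0.2, 0.7, 0.6]
tool_pos: [0.6411, -0.1169, 0.1912]
ft_force: [-0.8, -0.6, -0.4]
```

```bash
for i in 1 2 ; do python3 -m creep '{"hand":[1,1],"slide":[[0,0,-0.002],[0,0,-0.002]],"spin":[0,0]}' | egrep 'tool|force'; done
```

```text
tool_pos: [0.6413, -0.1169, 0.1896]
ft_force: [-0.4, -0.0, 2.2]
tool_pos: [0.6413, -0.1169, 0.188]
ft_force: [-1.4, 0.7, 5.9]
```

```bash
for i in 1 2 ; do python3 -m creep '{"hand":[1,1],"slide":[[0,0,-0.001],[0,0,-0.001]],"spin":[0,0]}' | egrep 'tool|force'; done
python3 -m creep '{"hand":[1,1,1,0,0],"slide":[[0,0,0.01],[0,0,0.03],[-0.0,0,0.07],[-0.02,0.03,0.1],[-0.04,0.06,0.1]],"spin":[0,0,0,0,0]}' 25
```

```text
tool_pos: [0.6414, -0.1169, 0.1874]
ft_force: [-2.5, 0.8, 8.3]
tool_pos: [0.6414, -0.1169, 0.1866]
ft_force: [-3.9, 0.7, 9.2]
t: 4.4
tool_pos: [0.6026, -0.0567, 0.2902]
eef_rot: [[0.007, 0.245, -0.969], [-0.0, -0.969, -0.245], [-1.0, 0.002, -0.006]]
ft_force: [-0.3, 1.2, 0.5]
gripper_width: 0.0098
```

Bar top is felt at 0.1905 m (consistent over four readings), so the spare bar centre is at about 0.1865 m. Next I'll go above red.

```bash
python3 -m creep '{"hand":[0,0,0,0,0],"slide":[[-0.014,0.032,0],[-0.028,0.064,0],[-0.0414,0.096,0],[-0.0414,0.096,0],[-0.0414,0.096,0]],"spin":[0,0,0,0,0]}' 25
python3 - <<'E'
from m import *
c=read_camera("top");P=pts(c)
for col in("red","blue","green"):
    m=hsvmask(c["img"],col);m[:190]=0;m[245:]=0;m[:,:295]=0;m[:,335:]=0
    if m.any(): print(col,m.sum(),np.nanmedian(P[m],0).round(3))
print(state()["tool_pos"])
E
```

```text
t: 4.9
tool_pos: [0.5597, 0.0396, 0.2859]
eef_rot: [[0.0, 0.249, -0.969], [-0.0, -0.969, -0.249], [-1.0, 0.001, -0.0]]
ft_force: [0.3, -0.3, 0.1]
gripper_width: 0.0488
red 189 [0.503 0.027 0.706]
[0.55997327 0.03839568 0.28565944]
```

```bash
python3 -m creep '{"hand":[0,0,0,0,0],"slide":[[0,0,0],[0,0,-0.02],[0,0,-0.04],[0,0,-0.06],[0,0,-0.08]],"spin":[0,0,0,0,0]}'
python3 -m creep '{"hand":[0,0,0,0.5,0.6],"slide":[[0,0,-0.015],[0,0,-0.028],[0,0,-0.0335],[0,0,-0.0335],[0,0,-0.0335]],"spin":[0,0,0,0,0]}'
python3 -m creep '{"hand":[0.7,0.8,0.9,1,1],"slide":[[0,0,0],[0,0,0],[0,0,0],[0,0,0],[0,0,0]],"spin":[0,0,0,0,0]}' 25
```

```text
t: 5.45
tool_pos: [0.5601, 0.0377, 0.2045]
eef_rot: [[-0.0, 0.245, -0.969], [-0.0, -0.969, -0.245], [-1.0, -0.0, 0.0]]
ft_force: [-0.2, 0.7, -0.1]
gripper_width: 0.0854
t: 5.95
tool_pos: [0.5603, 0.0391, 0.1728]
eef_rot: [[0.001, 0.247, -0.969], [0.0, -0.969, -0.247], [-1.0, 0.0, -0.001]]
ft_force: [-0.6, 0.0, 0.1]
gripper_width: 0.0778
t: 6.45
tool_pos: [0.5599, 0.0394, 0.1723]
eef_rot: [[0.0, 0.247, -0.969], [0.0, -0.969, -0.247], [-1.0, -0.0, -0.0]]
ft_force: [-0.9, 1.3, 1.3]
gripper_width: 0.0413
```

```bash
python3 -m creep '{"hand":[1,1,1,1,1],"slide":[[0,0,0],[0,0,0],[0,0,0.004],[0,0,0.008],[0,0,0.0125]],"spin":[0,0,0,0,0]}' 25
python3 -m creep '{"hand":[1,1],"slide":[[0,0,0],[0,0,0]],"spin":[0,0]}' 25
```

```text
t: 6.95
tool_pos: [0.5597, 0.0389, 0.1847]
eef_rot: [[-0.0, 0.247, -0.969], [-0.0, -0.969, -0.247], [-1.0, 0.0, 0.0]]
ft_force: [0.1, 0.1, -1.6]
gripper_width: 0.0409
t: 7.15
tool_pos: [0.5599, 0.039, 0.1846]
eef_rot: [[0.0, 0.247, -0.969], [-0.0, -0.969, -0.247], [-1.0, 0.0, -0.0]]
ft_force: [-0.1, 0.1, -0.5]
gripper_width: 0.0414
```

```bash
python3 -m creep '{"hand":[1,1,1,1,1],"slide":[[-0.006,-0.0015,0],[-0.0136,-0.0035,0],[-0.0233,-0.006,0],[-0.033,-0.0084,0],[-0.0427,-0.0109,0]],"spin":[0,0,0,0,0]}' 25
python3 -m creep '{"hand":[1,1,1,1],"slide":[[-0.008,-0.002,0],[-0.0155,-0.004,0],[-0.0194,-0.005,0],[-0.0194,-0.005,0]],"spin":[0,0,0,0]}' 25
python3 - <<'E'
from m import *
for n in("side",):
    c=read_camera(n);P=pts(c)
    for col in("red","blue","green"):
        m=hsvmask(c["img"],col)&(P[...,2]<.3)&(P[...,2]>.05)&(P[...,0]>.4)&(P[...,0]<.7)&(abs(P[...,1])<.2)
        if m.any(): print(col,m.sum(),np.nanmedian(P[m],0).round(3),np.nanpercentile(P[m][:,2],[3,97]))
    cv2.imwrite("pics/a1.png",cv2.resize(c["img"][150:330,200:440],None,fx=3,fy=3)[...,::-1])
E
```

```text
t: 7.65
tool_pos: [0.516, 0.0278, 0.1846]
eef_rot: [[-0.0, 0.247, -0.969], [-0.0, -0.969, -0.247], [-1.0, 0.0, 0.0]]
ft_force: [0.0, 0.7, -1.3]
gripper_width: 0.0409
t: 8.05
tool_pos: [0.4974, 0.023, 0.1847]
eef_rot: [[0.0, 0.247, -0.969], [-0.0, -0.969, -0.247], [-1.0, 0.0, -0.0]]
ft_force: [-0.1, -0.6, -0.6]
gripper_width: 0.0411
red 148 [0.496 0.024 0.179] [0.13037346 0.21769356]
blue 55 [0.589 0.043 0.132] [0.11583072 0.15663307]
green 90 [0.623 0.048 0.171] [0.1169971  0.29799973]
```

View pics/a1.png

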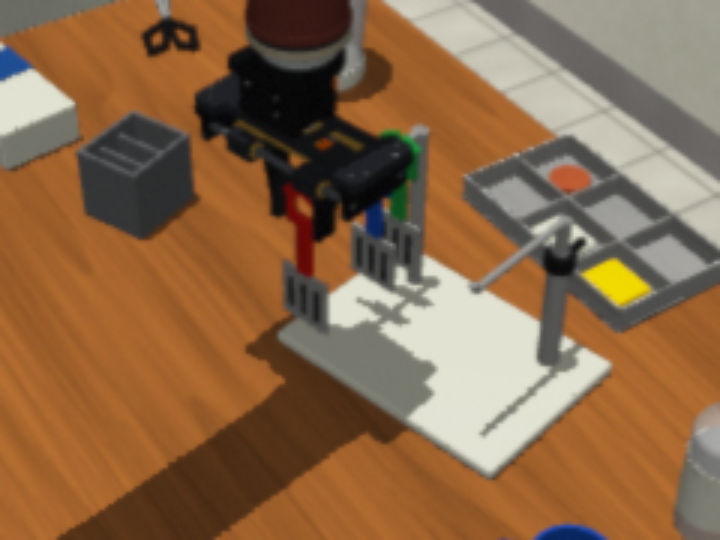

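Red hangs upright in the grip (crop 300,250), and green (400,160) and blue (375,220) are still hung. Next I'll move sideways to the spare line and down to its entry height.

```bash
python3 -m creep '{"hand":[1,1,1,1,1],"slide":[[0.005,-0.018,0],[0.014,-0.055,-0.004],[0.026,-0.1,-0.01],[0.037,-0.145,-0.0133],[0.0424,-0.165,-0.0133]],"spin":[0,0,0,0,0]}' 25
python3 -m creep '{"hand":[1,1,1,1],"slide":[[0,0,0],[0,0,0],[0.006,0.0015,0],[0.0145,0.0037,0]],"spin":[0,0,0,0]}' 25
python3 -m creep '{"hand":[1,1,1,1],"slide":[[0.0078,0.002,0],[0.0155,0.004,0],[0.0233,0.006,0],[0.031,0.0079,0]],"spin":[0,0,0,0]}' 25
```

```text
t: 8.6
tool_pos: [0.5402, -0.1469, 0.1703]
eef_rot: [[-0.001, 0.243, -0.97], [-0.001, -0.97, -0.243], [-1.0, 0.001, 0.001]]
ft_force: [-0.3, -0.3, -2.1]
gripper_width: 0.0411
t: 9.0
tool_pos: [0.5551, -0.1367, 0.1716]
eef_rot: [[0.0, 0.249, -0.969], [0.0, -0.969, -0.249], [-1.0, 0.0, -0.0]]
ft_force: [0.8, -0.0, -1.7]
gripper_width: 0.041
t: 9.4
tool_pos: [0.5864, -0.1298, 0.1712]
eef_rot: [[0.0, 0.247, -0.969], [0.0, -0.969, -0.247], [-1.0, -0.0, -0.0]]
ft_force: [0.1, -0.2, -0.9]
gripper_width: 0.0409
```

Run:
```python
from m import *
print(state()["tool_pos"],state()["ft_force"])
```

```text
[ 0.58637356 -0.12981475  0.17119452] [ 0.10487549 -0.15260046 -0.86256041]
```

The lip has been passed without contact (x≈-57 mm, y≈-85 mm). Going on to x=+30 mm, then lowering.

```bash
python3 -m creep '{"hand":[1,1,1,1,1],"slide":[[0.0078,0.002,0],[0.0155,0.004,0],[0.0271,0.0069,0],[0.0388,0.0099,0],[0.0504,0.0129,0]],"spin":[0,0,0,0,0]}' 25
python3 -m creep '{"hand":[1,1,1,1,1],"slide":[[0.0116,0.003,0],[0.0233,0.006,0],[0.031,0.0079,0],[0.0343,0.0087,0],[0.0343,0.0087,0]],"spin":[0,0,0,0,0]}' 25
python3 -m creep '{"hand":[1,1,1,1,1],"slide":[[0,0,-0.003],[0,0,-0.006],[0,0,-0.009],[0,0,-0.011],[0,0,-0.0125]],"spin":[0,0,0,0,0]}' 25
python3 -m creep '{"hand":[1,1],"slide":[[0,0,0],[0,0,0]],"spin":[0,0]}' 25
```

```text
t: 9.9
tool_pos: [0.6371, -0.117, 0.1712]
eef_rot: [[0.0, 0.247, -0.969], [0.0, -0.969, -0.247], [-1.0, -0.0, -0.0]]
ft_force: [-1.2, -0.6, -0.7]
gripper_width: 0.0409
t: 10.4
tool_pos: [0.6706, -0.1083, 0.171]
eef_rot: [[-0.0, 0.248, -0.969], [0.0, -0.969, -0.248], [-1.0, -0.0, 0.0]]
ft_force: [0.5, -0.6, -1.5]
gripper_width: 0.0411
t: 10.9
tool_pos: [0.6701, -0.1087, 0.1585]
eef_rot: [[-0.0, 0.247, -0.969], [-0.0, -0.969, -0.247], [-1.0, -0.0, 0.0]]
ft_force: [-0.5, 0.4, -0.2]
gripper_width: 0.041
t: 11.1
tool_pos: [0.6703, -0.1086, 0.1589]
eef_rot: [[0.0, 0.247, -0.969], [0.0, -0.969, -0.247], [-1.0, 0.0, -0.0]]
ft_force: [-0.2, 0.9, -1.8]
gripper_width: 0.0411
```

```bash
python3 -m creep '{"hand":[1,0.5,0.4,0.2,0.1],"slide":[[0,0,-0.001],[0,0,-0.001],[0,0,-0.001],[0,0,-0.001],[0,0,-0.001]],"spin":[0,0,0,0,0]}' 25
python3 -m creep '{"hand":[0,0,0,0,0],"slide":[[0,0,0.0],[0,0,0.01],[0,0,0.035],[0,0,0.07],[0,0,0.1]],"spin":[0,0,0,0,0]}' 25
```

```text
t: 11.6
tool_pos: [0.6704, -0.1086, 0.1578]
eef_rot: [[0.0, 0.247, -0.969], [-0.0, -0.969, -0.247], [-1.0, 0.0, -0.0]]
ft_force: [-0.1, 0.1, -0.8]
gripper_width: 0.06
t: 12.1
tool_pos: [0.6704, -0.1086, 0.2602]
eef_rot: [[0.001, 0.247, -0.969], [-0.0, -0.969, -0.247], [-1.0, 0.0, -0.001]]
ft_force: [0.7, 0.0, 0.1]
gripper_width: 0.0862
```

```bash
python3 -m creep '{"hand":[0,0,0,0,0],"slide":[[-0.015,0.03,0.01],[-0.036,0.07,0.02],[-0.057,0.11,0.02],[-0.075,0.145,0.02],[-0.0806,0.155,0.02]],"spin":[0,0,0,0,0]}' 25
python3 - <<'E'
from m import *
print(state()["tool_pos"])
R=np.array([[.969,-.2475],[.2475,.969]]);o=np.array([.621,-.0334])
c=read_camera("side");P=pts(c)
for col in("red","blue","green"):
        m=hsvmask(c["img"],col)&(P[...,2]<.3)&(P[...,2]>.05)&(P[...,0]>.4)&(P[...,0]<.75)&(abs(P[...,1])<.2)
        if m.any():
            Q=P[m];q=(Q[:,:2]-o)@R;print(col,m.sum(),np.nanmedian(q,0).round(3),np.nanpercentile(Q[:,2],[3,97]))
cv2.imwrite("pics/a2.png",cv2.resize(c["img"][150:330,200:440],None,fx=3,fy=3)[...,::-1])
E
```

```text
t: 12.6
tool_pos: [0.588, 0.0518, 0.2795]
eef_rot: [[0.002, 0.253, -0.967], [0.002, -0.967, -0.253], [-1.0, -0.001, -0.002]]
ft_force: [-1.1, -0.6, 0.1]
gripper_width: 0.0868
[0.58799712 0.05176498 0.27948596]
red 224 [ 0.03  -0.086] [0.1049076  0.19656267]
blue 156 [-0.011  0.082] [0.11824675 0.21176514]
green 152 [0.024 0.081] [0.11930778 0.2103089 ]
```

View pics/a2.png

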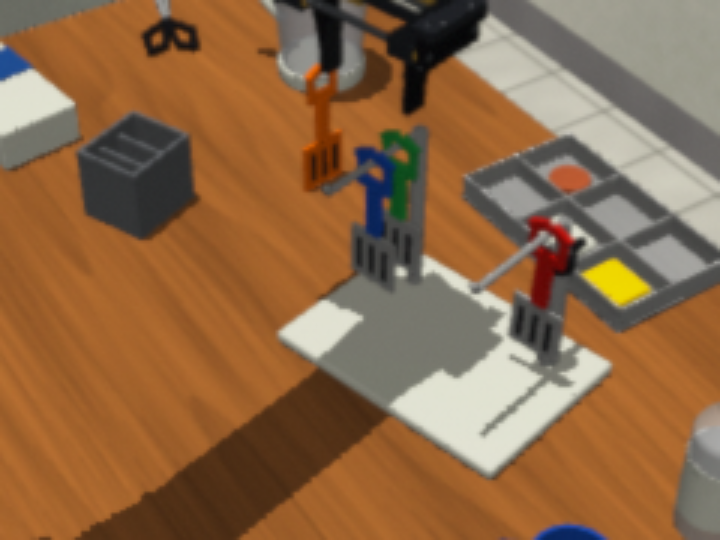

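Red hangs on the spare hook at (545,260) in the crop, stand x=30 mm. Blue (375,190) is now at the front. Descending on blue.

```bash
python3 -m creep '{"hand":[0,0,0,0,0],"slide":[[0,0,-0.01],[0,0,-0.03],[0,0,-0.05],[0,0,-0.065],[0,0,-0.075]],"spin":[0,0,0,0,0]}'
python3 -m creep '{"hand":[0,0,0,0.5,0.6],"slide":[[0,0,-0.015],[0,0,-0.026],[0,0,-0.0305],[0,0,-0.0305],[0,0,-0.0305]],"spin":[0,0,0,0,0]}'
python3 -m creep '{"hand":[0.7,0.8,0.9,1,1],"slide":[[0,0,0],[0,0,0],[0,0,0],[0,0,0],[0,0,0]],"spin":[0,0,0,0,0]}' 25
python3 -m creep '{"hand":[1,1],"slide":[[0,0,0],[0,0,0]],"spin":[0,0]}' 25
```

```text
t: 13.15
tool_pos: [0.5896, 0.0446, 0.2008]
eef_rot: [[-0.002, 0.245, -0.969], [-0.0, -0.969, -0.245], [-1.0, -0.0, 0.002]]
ft_force: [0.1, -0.8, -0.9]
gripper_width: 0.0871
t: 13.65
tool_pos: [0.59, 0.0465, 0.1728]
eef_rot: [[0.001, 0.247, -0.969], [0.0, -0.969, -0.247], [-1.0, 0.0, -0.001]]
ft_force: [1.2, -0.4, -0.6]
gripper_width: 0.078
t: 14.15
tool_pos: [0.5897, 0.0469, 0.1725]
eef_rot: [[0.0, 0.248, -0.969], [0.001, -0.969, -0.248], [-1.0, -0.0, -0.0]]
ft_force: [-1.2, 0.9, 1.4]
gripper_width: 0.0411
t: 14.35
tool_pos: [0.5897, 0.0468, 0.1725]
eef_rot: [[0.0, 0.248, -0.969], [0.0, -0.969, -0.248], [-1.0, -0.0, -0.0]]
ft_force: [-1.8, 2.0, 2.8]
gripper_width: 0.041
```

```bash
python3 -m creep '{"hand":[1,1,1,1,1],"slide":[[0,0,0.004],[0,0,0.008],[0,0,0.0122],[0,0,0.0122],[0,0,0.0122]],"spin":[0,0,0,0,0]}' 25
python3 -m creep '{"hand":[1,1,1,1,1],"slide":[[-0.006,-0.0015,0],[-0.0136,-0.0035,0],[-0.0233,-0.006,0],[-0.033,-0.0084,0],[-0.0427,-0.0109,0]],"spin":[0,0,0,0,0]}' 25
python3 -m creep '{"hand":[1,1,1,1,1],"slide":[[-0.0097,-0.0025,0],[-0.0194,-0.005,0],[-0.0291,-0.0074,0],[-0.0397,-0.0101,0],[-0.0397,-0.0101,0]],"spin":[0,0,0,0,0]}' 25
python3 -m creep '{"hand":[1,1],"slide":[[0,0,0],[0,0,0]],"spin":[0,0]}' 25
```

```text
t: 14.85
tool_pos: [0.5898, 0.0463, 0.1845]
eef_rot: [[0.0, 0.247, -0.969], [-0.0, -0.969, -0.247], [-1.0, 0.0, -0.0]]
ft_force: [0.3, -0.2, -1.4]
gripper_width: 0.0413
t: 15.35
tool_pos: [0.5459, 0.0352, 0.1845]
eef_rot: [[0.0, 0.247, -0.969], [-0.0, -0.969, -0.247], [-1.0, 0.0, -0.0]]
ft_force: [-0.0, 0.2, -0.6]
gripper_width: 0.0408
t: 15.85
tool_pos: [0.5061, 0.0248, 0.1846]
eef_rot: [[-0.0, 0.247, -0.969], [-0.001, -0.969, -0.247], [-1.0, 0.001, 0.0]]
ft_force: [0.5, 0.6, -2.2]
gripper_width: 0.0411
t: 16.05
tool_pos: [0.5077, 0.0255, 0.1845]
eef_rot: [[0.0, 0.247, -0.969], [0.0, -0.969, -0.247], [-1.0, -0.0, -0.0]]
ft_force: [-0.7, 0.3, -2.1]
gripper_width: 0.0409
```

```bash
python3 -m creep '{"hand":[1,1,1,1,1],"slide":[[0.005,-0.018,0],[0.014,-0.055,-0.004],[0.026,-0.1,-0.01],[0.037,-0.145,-0.0138],[0.0421,-0.1647,-0.0138]],"spin":[0,0,0,0,0]}' 25
python3 -m creep '{"hand":[1,1,1,1],"slide":[[0,0,0],[0,0,0],[0.006,0.0015,0],[0.0136,0.0035,0]],"spin":[0,0,0,0]}' 25
python3 -m creep '{"hand":[1,1,1,1],"slide":[[0.0078,0.002,0],[0.0155,0.004,0],[0.0233,0.006,0],[0.031,0.0079,0]],"spin":[0,0,0,0]}' 25
python3 -m creep '{"hand":[1,1,1,1,1],"slide":[[0.0097,0.0025,0],[0.0194,0.005,0],[0.0291,0.0074,0],[0.0378,0.0096,0],[0.0378,0.0096,0]],"spin":[0,0,0,0,0]}' 25
python3 -m creep '{"hand":[1,1],"slide":[[0,0,0],[0,0,0]],"spin":[0,0]}' 25
```

```text
t: 16.55
tool_pos: [0.5494, -0.1445, 0.1696]
eef_rot: [[-0.001, 0.243, -0.97], [-0.001, -0.97, -0.243], [-1.0, 0.001, 0.002]]
ft_force: [-0.3, 0.8, -1.7]
gripper_width: 0.041
t: 16.95
tool_pos: [0.5636, -0.1343, 0.1709]
eef_rot: [[0.0, 0.249, -0.969], [0.0, -0.969, -0.249], [-1.0, -0.0, -0.0]]
ft_force: [-0.5, 0.5, -0.9]
gripper_width: 0.041
t: 17.35
tool_pos: [0.5948, -0.1275, 0.1706]
eef_rot: [[0.0, 0.247, -0.969], [0.0, -0.969, -0.247], [-1.0, -0.0, -0.0]]
ft_force: [-1.1, 0.2, -2.1]
gripper_width: 0.0411
t: 17.85
tool_pos: [0.6329, -0.1175, 0.1704]
eef_rot: [[0.0, 0.248, -0.969], [0.001, -0.969, -0.248], [-1.0, -0.001, -0.0]]
ft_force: [0.3, 0.7, -1.6]
gripper_width: 0.0408
t: 18.05
tool_pos: [0.6314, -0.1186, 0.1706]
eef_rot: [[-0.0, 0.247, -0.969], [-0.0, -0.969, -0.247], [-1.0, 0.0, 0.0]]
ft_force: [-1.2, -0.5, -1.8]
gripper_width: 0.0412
```

```bash
python3 -m creep '{"hand":[1,1,1,1,1],"slide":[[0,0,-0.003],[0,0,-0.006],[0,0,-0.009],[0,0,-0.012],[0,0,-0.0135]],"spin":[0,0,0,0,0]}' 25
python3 -m creep '{"hand":[1,0.5,0.4,0.2,0.1],"slide":[[0,0,0],[0,0,0],[0,0,0],[0,0,0],[0,0,0]],"spin":[0,0,0,0,0]}' 25
python3 -m creep '{"hand":[0,0,0,0,0],"slide":[[0,0,0.0],[0,0,0.01],[0,0,0.035],[0,0,0.07],[0,0,0.11]],"spin":[0,0,0,0,0]}' 25
python3 -m creep '{"hand":[0,0,0,0,0],"slide":[[-0.002,0.04,0.01],[-0.004,0.08,0.01],[-0.006,0.12,0.01],[-0.008,0.16,0.01],[-0.0086,0.1734,0.01]],"spin":[0,0,0,0,0]}' 25
python3 -m creep '{"hand":[0,0],"slide":[[0,0,0],[0,0,0]],"spin":[0,0]}'
python3 - <<'E'
from m import *
R=np.array([[.969,-.2475],[.2475,.969]]);o=np.array([.621,-.0334])
c=read_camera("side");P=pts(c)
for col in("red","blue","green"):
        m=hsvmask(c["img"],col)&(P[...,2]<.3)&(P[...,2]>.05)&(P[...,0]>.4)&(P[...,0]<.75)&(abs(P[...,1])<.2)
        if m.any():
            Q=P[m];q=(Q[:,:2]-o)@R;print(col,m.sum(),np.nanmedian(q,0).round(3),np.nanpercentile(Q[:,2],[3,97]))
cv2.imwrite("pics/a3.png",cv2.resize(c["img"][150:330,200:440],None,fx=3,fy=3)[...,::-1])
# caddy top rim points
for n in("side",):
    m=(P[...,2]>.070)&(P[...,2]<.1)&(abs(P[...,0]-.482)<.075)&(abs(P[...,1]-.339)<.075)
    m&=P[...,2]>.079
    v,u=np.nonzero(m);r=cv2.minAreaRect((cast(c,np.c_[u,v],.085)[:,:2]*1000).astype(np.float32));print("caddy side",r,m.sum())
c=load("top");print(cv2.imwrite("pics/cad.png",cv2.resize(c["img"][230:280,205:260],None,fx=8,fy=8,interpolation=2)[...,::-1]))
E
```

```text
t: 18.55
tool_pos: [0.6317, -0.1184, 0.157]
eef_rot: [[-0.0, 0.247, -0.969], [-0.0, -0.969, -0.247], [-1.0, -0.0, 0.0]]
ft_force: [-1.2, -0.0, 2.0]
gripper_width: 0.0409
t: 19.05
tool_pos: [0.632, -0.1183, 0.1572]
eef_rot: [[0.0, 0.247, -0.969], [0.0, -0.969, -0.247], [-1.0, 0.0, -0.0]]
ft_force: [-0.3, 0.4, -0.5]
gripper_width: 0.0598
t: 19.55
tool_pos: [0.6313, -0.1182, 0.2683]
eef_rot: [[-0.001, 0.247, -0.969], [0.0, -0.969, -0.247], [-1.0, -0.001, 0.001]]
ft_force: [0.9, 0.2, -0.2]
gripper_width: 0.0863
t: 20.05
tool_pos: [0.6225, 0.0609, 0.2783]
eef_rot: [[0.001, 0.253, -0.967], [0.002, -0.967, -0.253], [-1.0, -0.002, -0.002]]
ft_force: [-0.4, 1.1, 0.4]
gripper_width: 0.0872
t: 20.25
tool_pos: [0.6235, 0.0537, 0.2776]
eef_rot: [[0.001, 0.246, -0.969], [-0.001, -0.969, -0.246], [-1.0, 0.001, -0.0]]
ft_force: [-0.1, -0.6, -0.9]
gripper_width: 0.0869
red 185 [ 0.03  -0.089] [0.10419704 0.19683457]
blue 196 [-0.011 -0.086] [0.10407706 0.19635929]
green 160 [0.024 0.083] [0.11845953 0.21148239]
caddy side ((478.8140563964844, 338.0529479980469), (100.03251647949219, 86.45555877685547), 22.268531799316406) 199
True
```

View pics/a3.png

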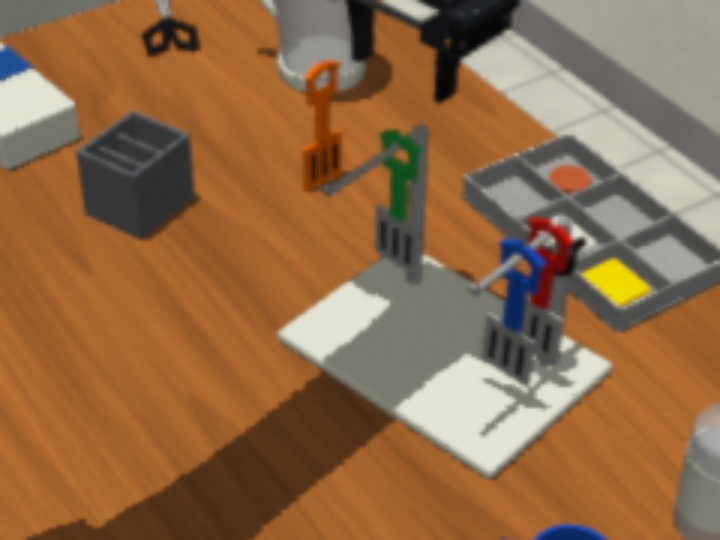

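View pics/cad.png

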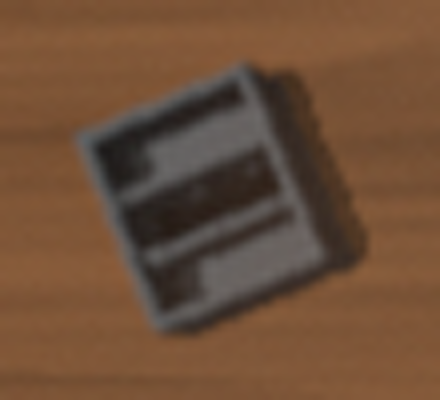

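Red (550,260) and blue (515,310) both hang free on the spare hook, at x=30 and -11 mm, and green is alone on the crowded hook. In the caddy crop the middle slot is at about (203,203). Now to grip green.

```bash
python3 -c "
from m import *
c=load('top');print(cast(c,[[203/8+204.6,203/8+229.6],[162.5/8+204.6,100/8+229.6],[203/8+204.6,198/8+229.6]],.085))"
python3 -m creep '{"hand":[0,0,0,0,0],"slide":[[0,0,-0.01],[0,0,-0.03],[0,0,-0.05],[0,0,-0.065],[0,0,-0.075]],"spin":[0,0,0,0,0]}'
python3 -m creep '{"hand":[0,0,0,0.5,0.6],"slide":[[0,0,-0.015],[0,0,-0.026],[0,0,-0.0305],[0,0,-0.0305],[0,0,-0.0305]],"spin":[0,0,0,0,0]}'
python3 -m creep '{"hand":[0.7,0.8,0.9,1,1],"slide":[[0,0,0],[0,0,0],[0,0,0],[0,0,0],[0,0,0]],"spin":[0,0,0,0,0]}' 25
python3 -m creep '{"hand":[1,1,1,1,1],"slide":[[0,0,0],[0,0,0],[0,0,0.004],[0,0,0.008],[0,0,0.0124]],"spin":[0,0,0,0,0]}' 25
python3 -m creep '{"hand":[1,1,1,1],"slide":[[0,0,0],[-0.006,-0.0015,0],[-0.0136,-0.0035,0],[-0.0233,-0.006,0]],"spin":[0,0,0,0]}' 25
```

```text
[[0.47833797 0.33872538 0.085     ]
 [0.52281287 0.35654118 0.085     ]
 [0.48048085 0.33873664 0.085     ]]
t: 20.8
tool_pos: [0.6227, 0.0539, 0.2003]
eef_rot: [[-0.002, 0.246, -0.969], [-0.0, -0.969, -0.246], [-1.0, -0.0, 0.002]]
ft_force: [-1.0, -0.2, 1.1]
gripper_width: 0.0868
t: 21.3
tool_pos: [0.6235, 0.0552, 0.1722]
eef_rot: [[0.001, 0.247, -0.969], [0.0, -0.969, -0.247], [-1.0, 0.0, -0.001]]
ft_force: [0.1, -0.1, 0.3]
gripper_width: 0.0778
t: 21.8
tool_pos: [0.6232, 0.0555, 0.1719]
eef_rot: [[0.0, 0.248, -0.969], [0.0, -0.969, -0.248], [-1.0, -0.0, -0.0]]
ft_force: [-0.9, 0.1, 1.3]
gripper_width: 0.0413
t: 22.3
tool_pos: [0.6231, 0.0547, 0.1841]
eef_rot: [[-0.0, 0.247, -0.969], [-0.0, -0.969, -0.247], [-1.0, 0.0, 0.0]]
ft_force: [-0.1, -0.4, -1.8]
gripper_width: 0.0411
t: 22.7
tool_pos: [0.599, 0.0489, 0.1837]
eef_rot: [[-0.001, 0.247, -0.969], [-0.0, -0.969, -0.247], [-1.0, -0.0, 0.001]]
ft_force: [0.6, 0.1, -0.8]
gripper_width: 0.0409
```

```bash
python3 -m creep '{"hand":[1,1,1,1,1],"slide":[[-0.0097,-0.0025,0],[-0.0194,-0.005,0],[-0.0291,-0.0074,0],[-0.0388,-0.0099,0],[-0.0485,-0.0124,0]],"spin":[0,0,0,0,0]}' 25
python3 -m creep '{"hand":[1,1,1,1,1],"slide":[[-0.0097,-0.0025,0],[-0.0194,-0.005,0],[-0.0291,-0.0074,0],[-0.0388,-0.0099,0],[-0.046,-0.0117,0]],"spin":[0,0,0,0,0]}' 25
python3 -m creep '{"hand":[1,1,1,1,1],"slide":[[0,0,0.01],[0,0,0.03],[0,0,0.05],[0,0,0.064],[0,0,0.064]],"spin":[0,0.04,0.08,0.12,0.143]}' 25
python3 -m creep '{"hand":[1],"slide":[[0,0,0]],"spin":[0]}' 25
```

```text
t: 23.2
tool_pos: [0.5506, 0.0364, 0.1841]
eef_rot: [[0.0, 0.247, -0.969], [-0.0, -0.969, -0.247], [-1.0, 0.0, -0.0]]
ft_force: [1.0, -0.5, -1.4]
gripper_width: 0.0411
t: 23.7
tool_pos: [0.5045, 0.0247, 0.1841]
eef_rot: [[0.0, 0.247, -0.969], [-0.0, -0.969, -0.247], [-1.0, 0.0, -0.0]]
ft_force: [0.6, 0.5, -1.3]
gripper_width: 0.0409
t: 24.2
tool_pos: [0.5069, 0.0253, 0.2507]
eef_rot: [[0.004, 0.384, -0.923], [0.0, -0.923, -0.384], [-1.0, 0.001, -0.004]]
ft_force: [0.3, 0.1, -1.4]
gripper_width: 0.0413
t: 24.3
tool_pos: [0.5056, 0.0251, 0.2481]
eef_rot: [[0.001, 0.383, -0.924], [0.0, -0.924, -0.383], [-1.0, 0.0, -0.001]]
ft_force: [-0.6, 0.8, -3.0]
gripper_width: 0.041
```

```bash
python3 -m creep '{"hand":[1,1,1,1,1],"slide":[[-0.002,0.02,0],[-0.005,0.06,0],[-0.008,0.1,0],[-0.011,0.14,0],[-0.014,0.18,0]],"spin":[0,0,0,0,0]}' 25
python3 -m creep '{"hand":[1,1,1,1,1],"slide":[[-0.003,0.04,0],[-0.006,0.08,0],[-0.009,0.115,0],[-0.01,0.134,0],[-0.01,0.134,0]],"spin":[0,0,0,0,0]}' 25
python3 -m creep '{"hand":[1,1],"slide":[[0,0,0],[0,0,0]],"spin":[0,0]}' 25
python3 - <<'E'
from m import *
s=state();print(s["tool_pos"])
c=read_camera("side");P=pts(c)
m=hsvmask(c["img"],"green")&(P[...,2]<.35)&(P[...,1]>.2);Q=P[m]
print("green",m.sum(),np.nanmedian(Q,0),np.nanpercentile(Q[:,2],[3,97]))
cv2.imwrite("pics/a4.png",cv2.resize(c["img"][100:280,160:400],None,fx=3,fy=3)[...,::-1])
E
```

```text
t: 24.8
tool_pos: [0.4907, 0.2063, 0.2471]
eef_rot: [[-0.001, 0.382, -0.924], [-0.0, -0.924, -0.382], [-1.0, -0.0, 0.001]]
ft_force: [0.0, -1.1, -0.9]
gripper_width: 0.0409
t: 25.3
tool_pos: [0.4795, 0.3422, 0.2466]
eef_rot: [[-0.003, 0.387, -0.922], [0.001, -0.922, -0.387], [-1.0, -0.002, 0.002]]
ft_force: [0.3, 0.1, -1.7]
gripper_width: 0.041
t: 25.5
tool_pos: [0.4818, 0.3375, 0.2474]
eef_rot: [[-0.001, 0.381, -0.925], [-0.001, -0.925, -0.381], [-1.0, 0.001, 0.001]]
ft_force: [-0.2, -1.2, -1.1]
gripper_width: 0.041
[0.48179508 0.33751166 0.24742449]
green 134 [0.48126258 0.33895428 0.24336692] [0.19560678 0.2875345 ]
```

View pics/a4.png

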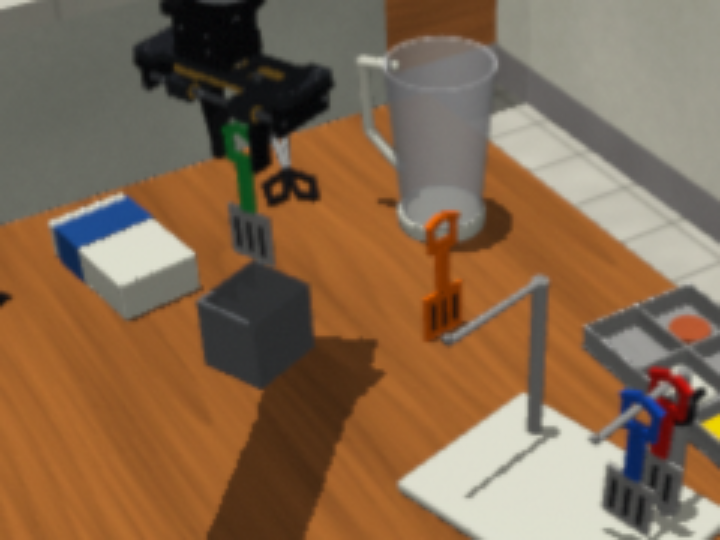

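Green hangs straight in the grip above the caddy (crop 250,230 over 258,320), and red and blue are still on the spare hook. Lowering in stages while watching the force.

```bash
python3 -m creep '{"hand":[1,1,1,1,1],"slide":[[0,0,-0.01],[0,0,-0.02],[0,0,-0.03],[0,0,-0.036],[0,0,-0.041]],"spin":[0,0,0,0,0]}' 25
python3 -m creep '{"hand":[1,1,1],"slide":[[0,0,-0.003],[0,0,-0.006],[0,0,-0.01]],"spin":[0,0,0]}' 25
python3 -m creep '{"hand":[1,1,1],"slide":[[0,0,-0.004],[0,0,-0.008],[0,0,-0.012]],"spin":[0,0,0]}' 25
```

```text
t: 26.05
tool_pos: [0.4812, 0.3387, 0.2061]
eef_rot: [[-0.001, 0.383, -0.924], [-0.0, -0.924, -0.383], [-1.0, 0.0, 0.001]]
ft_force: [-0.9, -0.6, -2.0]
gripper_width: 0.041
t: 26.35
tool_pos: [0.4816, 0.3392, 0.1972]
eef_rot: [[0.001, 0.383, -0.924], [0.0, -0.924, -0.383], [-1.0, -0.0, -0.001]]
ft_force: [-0.2, -0.7, -1.4]
gripper_width: 0.0413
t: 26.65
tool_pos: [0.4814, 0.339, 0.1847]
eef_rot: [[0.0, 0.383, -0.924], [0.0, -0.924, -0.383], [-1.0, -0.0, -0.0]]
ft_force: [0.6, 0.3, -1.3]
gripper_width: 0.0409
```

```bash
python3 -m creep '{"hand":[1,1,1,1,1],"slide":[[0,0,-0.005],[0,0,-0.01],[0,0,-0.015],[0,0,-0.02],[0,0,-0.025]],"spin":[0,0,0,0,0]}' 25
python3 -m creep '{"hand":[1,1,1,1,1],"slide":[[0,0,-0.005],[0,0,-0.01],[0,0,-0.014],[0,0,-0.018],[0,0,-0.022]],"spin":[0,0,0,0,0]}' 25
python3 -m creep '{"hand":[1,1],"slide":[[0,0,-0.002],[0,0,-0.004]],"spin":[0,0]}' 25
python3 -m creep '{"hand":[1,1],"slide":[[0,0,-0.001],[0,0,-0.002]],"spin":[0,0]}' 25
```

```text
t: 27.15
tool_pos: [0.4814, 0.339, 0.1596]
eef_rot: [[-0.0, 0.383, -0.924], [-0.0, -0.924, -0.383], [-1.0, -0.0, 0.0]]
ft_force: [1.0, -0.1, -1.4]
gripper_width: 0.0411
t: 27.65
tool_pos: [0.4814, 0.339, 0.1378]
eef_rot: [[0.0, 0.383, -0.924], [0.0, -0.924, -0.383], [-1.0, -0.0, -0.0]]
ft_force: [0.3, -0.0, -2.4]
gripper_width: 0.0413
t: 27.85
tool_pos: [0.4814, 0.339, 0.1339]
eef_rot: [[-0.0, 0.383, -0.924], [0.0, -0.924, -0.383], [-1.0, -0.0, 0.0]]
ft_force: [0.5, 0.8, -1.6]
gripper_width: 0.041
t: 28.05
tool_pos: [0.4815, 0.339, 0.1321]
eef_rot: [[0.0, 0.383, -0.924], [0.0, -0.924, -0.383], [-1.0, -0.0, -0.0]]
ft_force: [-0.7, -0.4, -0.9]
gripper_width: 0.0414
```

```bash
python3 -m creep '{"hand":[1,1],"slide":[[0,0,-0.001],[0,0,-0.001]],"spin":[0,0]}' 25 | egrep 'pos|force'
python3 -m creep '{"hand":[1,1],"slide":[[0,0,-0.001],[0,0,-0.001]],"spin":[0,0]}' 25| egrep 'pos|force'
```

```text
tool_pos: [0.4815, 0.339, 0.1311]
ft_force: [-0.7, 0.0, -0.6]
tool_pos: [0.4816, 0.3391, 0.1303]
ft_force: [0.3, 0.2, 0.9]
```

Pad contact is at the expected height. Releasing and retreating upward.

```bash
python3 -m creep '{"hand":[0.6,0.4,0.2,0.1,0],"slide":[[0,0,0],[0,0,0],[0,0,0],[0,0,0],[0,0,0]],"spin":[0,0,0,0,0]}' 25
python3 -m creep '{"hand":[0,0,0,0,0],"slide":[[0,0,0],[0,0,0.01],[0,0,0.03],[0,0,0.06],[0,0,0.1]],"spin":[0,0,0,0,0]}'
python3 -m creep '{"hand":[0,0,0,0,0],"slide":[[0,-0.02,0.02],[0.0,-0.06,0.03],[0,-0.1,0.03],[0,-0.14,0.03],[0,-0.14,0.03]],"spin":[0,0,0,0,0]}'
python3 -m creep '{"hand":[0,0,0],"slide":[[0,0,0],[0,0,0],[0,0,0]],"spin":[0,0,0]}'
python3 - <<'E'
from m import *
R=np.array([[.969,-.2475],[.2475,.969]]);o=np.array([.621,-.0334])
c=read_camera("side");P=pts(c)
for col in("red","blue","green"):
        m=hsvmask(c["img"],col)&(P[...,2]<.26)&(P[...,2]>.05)&(P[...,0]>.4)&(P[...,0]<.75)&(P[...,1]>-.2)&(P[...,1]<.4)
        Q=P[m];q=(Q[:,:2]-o)@R;print(col,m.sum(),"rack",np.nanmedian(q,0).round(3),"world",np.nanmedian(Q,0).round(3),np.nanpercentile(Q[:,2],[3,97]))
        h=Q[Q[:,2]>np.nanpercentile(Q[:,2],97)-.02];l=Q[Q[:,2]<np.nanpercentile(Q[:,2],3)+.02];print("  lean",(h.mean(0)-l.mean(0)).round(3))
cv2.imwrite("pics/a5.png",cv2.resize(c["img"][100:300,160:420],None,fx=3,fy=3)[...,::-1])
E
```

```text
t: 28.95
tool_pos: [0.4813, 0.339, 0.13]
eef_rot: [[-0.0, 0.383, -0.924], [-0.0, -0.924, -0.383], [-1.0, -0.0, 0.0]]
ft_force: [-0.1, 0.4, -0.3]
gripper_width: 0.0653
t: 29.45
tool_pos: [0.4807, 0.3384, 0.2305]
eef_rot: [[-0.002, 0.383, -0.924], [-0.001, -0.924, -0.383], [-1.0, 0.0, 0.002]]
ft_force: [0.9, -0.2, 0.7]
gripper_width: 0.0865
t: 29.95
tool_pos: [0.4826, 0.1931, 0.261]
eef_rot: [[0.002, 0.376, -0.927], [-0.002, -0.927, -0.376], [-1.0, 0.003, -0.0]]
ft_force: [-0.6, 0.5, 0.2]
gripper_width: 0.0869
t: 30.25
tool_pos: [0.4811, 0.2005, 0.2602]
eef_rot: [[-0.0, 0.385, -0.923], [0.001, -0.923, -0.385], [-1.0, -0.001, -0.0]]
ft_force: [0.2, 0.2, 0.6]
gripper_width: 0.087
red 184 rack [ 0.03  -0.089] world [ 0.672 -0.113  0.165] [0.10420703 0.19576903]
  lean [ 0.001 -0.001  0.078]
blue 194 rack [-0.011 -0.086] world [ 0.632 -0.12   0.16 ] [0.10202027 0.19616027]
  lean [ 0.002 -0.003  0.08 ]
green 154 rack [-0.043  0.392] world [0.483 0.336 0.133] [0.08017318 0.16937585]
  lean [ 0.001 -0.002  0.076]
```

View pics/a5.png

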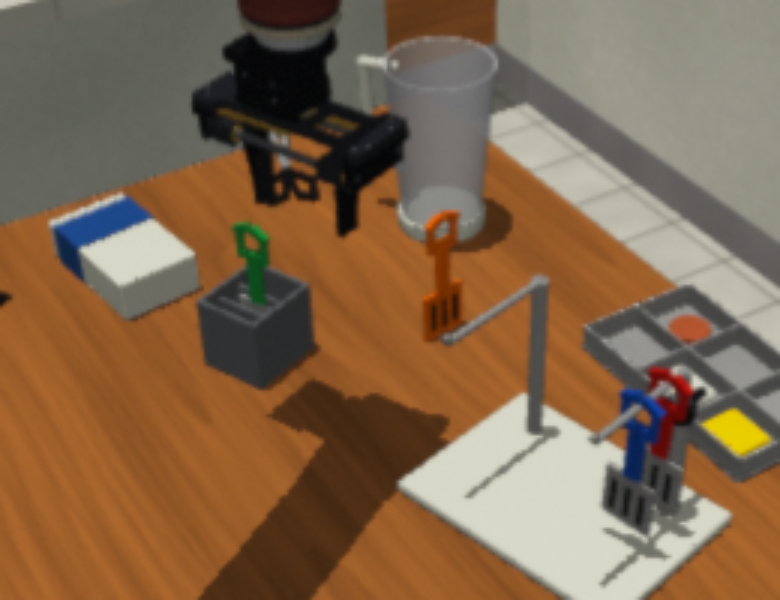

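Green stands upright in the middle slot (crop 255,265), and red and blue hang on the spare hook (670,400 / 635,440). Handing in.

```bash
python3 -c "
from rig import *;print(finish_job())"
```

```text
the job is handed in; nothing more can be done
None
```

The job is handed in, at about 30 s of the 72 s allowed; the hand-in reports no verdict.

**What I did:** I felt the spare bar with closed fingers. Its top is at 0.1905 m, so its centre is about 0.1865 m, 13.5 mm below nominal. I hung red and then blue on it, with green still on the crowded hook. I then stood green blade down in the caddy's middle slot.

**Last checks (side camera):**
- **Red and blue:** they hang upright and released on the spare hook, at stand x = +30 and -11 mm, y about -87 mm.
- **Green:** it stands upright, leaning about 0.03 rad. I felt the pad about 1 mm below its nominal height before releasing.
- **Forces:** the highest wrist reading was about 10 N, while feeling the bar. Readings were only taken at the end of each move call.
- **Robot:** the gripper is open and clear of everything.
- **Rest of the desk:** I did not re-measure the mug, bottle and boxes. The arm passed high above the desk, and the last picture shows nothing disturbed where it looks.

**Small disagreements:** estimates of the caddy centre differed by about 3 mm between the methods used. Green's highest visible point (0.169 m) read about 5 mm below the expected top of its head. Red and blue read about 4 mm low in the same way, so I put this down to the measurement.

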